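# Power up the bench modules in sequence

## Robot

A 6-joint arm with a two-finger parallel gripper is mounted at the origin on the work surface. World frame = base frame: x ahead of the robot, y to its left, z up, the work surface at z = 0. Lengths are in m, angles in rad, forces in N, time in s.
With the tool pointing down it reaches from about 0.2 to 0.875 m from the base axis. Payload 3.4 kg.
Tool frame: the origin (TCP) lies midway between the tips of the shut fingers; the grasp point (between the pads) lies 19 mm behind it; z points along the fingers, y is the line along which they close (so a half turn about z gives the same grasp; the last joint's range is limited). The gripper opens to 94 mm and grips with 3 to 60 N. Pads are 16 mm wide; open, the fingers measure 119 mm over their backs; the gripper's body (75 mm by 177 mm) begins 78 mm behind the grasp point.
Start: joints at [1.119, 0.276, 1.505, -0, 1.361, -0.121], TCP at [0.187, 0.544, 0.205] pointing down, gripper open.
Joint ranges: [-2.89, 2.89], [-0.75, 2.08], [0.22, 2.7], [-1.18, 4.32], [0.11, 2.71], [-2.7, 2.7]. Speed limits (rad/s): [2.57, 2.57, 3.14, 3.14, 3.14, 3.14].

## Interface

Orientations are given as [roll, pitch, yaw] about the fixed x, y, z axes, in that order (R = Rz(yaw) Ry(pitch) Rx(roll)).
In Python, from station import manip, eyes, ticket gives the robot as it stands.
- The arm moves only by the shell command python3 -m creep 'ROWS'. ROWS is JSON, a list that holds one entry, the list of rows, each a list of 7 numbers: the shift along the world's x, y, z each as a share of 0.04 m, from -1 to 1, then the turn, a rotation vector about the world's x, y, z each as a share of 45 degrees, from -1 to 1, then the opening, from -1 (shut) to 1 (fully open). In form: [[[tx, ty, tz, wx, wy, wz, jaw], ...]]. A call has 1 to 10 rows; each row shifts and turns the commanded pose from where the row before left it; what a row does not reach is not made up. A row lasts 1/8 s, in which the tool goes at most 62.5 mm and 10.7 degrees, less where a joint would pass 70% of its speed; a pose out of reach is approached as far as the arm can. A call with a number of a shift or a turn outside -1 to 1 is refused whole. A call with a gripper value outside its range is refused whole. The fingers move at their own pace and stop on an object; the grip force is fixed at half the most. Time passes only in rows, so rows that do not move let the fingers close. It gives the time, the measured TCP pose, the force, the opening and the grip force at its end, in the units of the state.
- manip.state(): the state, without advancing time (a new reading comes with each control period).
- eyes.grab_frame(name): name is "scene" or "top"; returns the picture (480x640x3 uint8, red, green, blue); there is no depth.
- eyes.camera_model(name): a dict with "camera_matrix" (3x3 intrinsics, pixels), "k1" (the pictures are not rectified: a ray, as slopes to the right and down, at radius r is drawn at 1 + k1 r^2 times it, then the intrinsics apply), "extrinsics" (4x4, takes a point from camera to world coordinates). Camera axes: x right, y down, z forward; pixel columns grow to the right and rows downward; lengths in m; the calibration is good to about 2 mm. A picture is of the moment at which its call begins. camera_model takes no time and is no camera call.
- ticket.sign_off(): hands the job in; it is judged then, once.
Trained networks look in the newest picture that a camera, given by its name, has taken for a name from the list of things; names that differ only in an ending like _2 or _b are one class to them, and where a whole thing is asked for, a point or a joint stands for the part that bears it (a point fixed in the world has none). Each returns a list of dicts, best first, with "p" (0 to 1); they miss things now and then, are a little off and sometimes report something else, mostly with a low value. They report only what shows in the picture. A call takes as long as a camera call.
- eyes.regions_of(query, camera): "region" (480x640 bool, what is visible of it) and "pixel" ([column, row] in pixels, amid what is visible of it).
- eyes.pinpoint(query, camera): "pixel" ([column, row] in pixels: a listed point, or the origin of a listed thing).
The state is a dict: "time": time; "joints": joint angles; "joint_velocities": joint speeds; "effort": joint torques, N m; "position": TCP position; "ee_rot": TCP orientation; "force": force on the tool from outside, world axes, zero at the start; "moment": the same for the moment, N m; "gripper_width": finger opening in m; "gripper_force": force on a finger pad.
Only numpy, scipy, OpenCV 4.12 (cv2) and the standard library are available. Lean on these libraries where they do the work, as an engineer would, in place of code of your own. Each camera call takes 0.05 s, during which the arm holds its last target. There are 200 camera calls.

## Task

Switch on three of the power modules on the repair mat by tapping their push buttons lightly all the way in with the fingertips, in this order: green, then blue, then yellow. The buttons stay in once pushed; do not press the red one. Leave every module standing where it is, neither lifted nor pushed along, and do not disturb the jar or the screwdriver.

Things in the scene. Friction and masses are not known exactly. Their poses are not given: they have to be found in the camera images.
- mat: Light-blue silicone mat, fixed flat on the bench, 360 (x) x 700 (y) x 4 mm thick; origin at the centre of its underside. All four modules stand on it, at least 10 mm apart from each other.
- green_module: Loose green power module: dark grey box 90 long (its x) x 64 wide (its y) x 38 mm high, about 0.45 kg, standing on the mat, with a small display, a green colour band across its top and a green plate on its -x end. Origin: centre of its underside; z up.
- green_button_top (a point): Centre of the top of the green button's flat round green cap, 28 mm across, 18 mm from the module's centre towards its -x; 57 mm above the module's underside (19 above its top) when out. Pushing it down 7 to 9 mm seats the plunger under it, at 4 to 8 N. Hard stop at 14 mm (17 N). Released, it stays about 6 mm lower than before. The point moves with the cap.
- green_button (a joint): How far the green button's plunger is in, in m: 0 out (off), 0.006 fully in; past 0.004 the module is on. It goes straight down against a drag of about 3 N and stays where it is left: no return spring, no click. The cap rides on it on a spring (gives from 1.5 N, then 2 N per mm, up to 8 mm): some 0.8 mm of cap travel comes before the plunger moves.
- blue_module: Loose blue power module: dark grey box 90 long (its x) x 64 wide (its y) x 38 mm high, about 0.45 kg, standing on the mat, with a small display, a blue colour band across its top and a blue plate on its -x end. Origin: centre of its underside; z up.
- blue_button_top (a point): Centre of the top of the blue button's flat round blue cap, 28 mm across, 18 mm from the module's centre towards its -x; 57 mm above the module's underside (19 above its top) when out. Pushing it down 7 to 9 mm seats the plunger under it, at 4 to 8 N. Hard stop at 14 mm (17 N). Released, it stays about 6 mm lower than before. The point moves with the cap.
- blue_button (a joint): How far the blue button's plunger is in, in m: 0 out (off), 0.006 fully in; past 0.004 the module is on. It goes straight down against a drag of about 3 N and stays where it is left: no return spring, no click. The cap rides on it on a spring (gives from 1.5 N, then 2 N per mm, up to 8 mm): some 0.8 mm of cap travel comes before the plunger moves.
- yellow_module: Loose yellow power module: dark grey box 90 long (its x) x 64 wide (its y) x 38 mm high, about 0.45 kg, standing on the mat, with a small display, a yellow colour band across its top and a yellow plate on its -x end. Origin: centre of its underside; z up.
- yellow_button_top (a point): Centre of the top of the yellow button's flat round yellow cap, 28 mm across, 18 mm from the module's centre towards its -x; 57 mm above the module's underside (19 above its top) when out. Pushing it down 7 to 9 mm seats the plunger under it, at 4 to 8 N. Hard stop at 14 mm (17 N). Released, it stays about 6 mm lower than before. The point moves with the cap.
- yellow_button (a joint): How far the yellow button's plunger is in, in m: 0 out (off), 0.006 fully in; past 0.004 the module is on. It goes straight down against a drag of about 3 N and stays where it is left: no return spring, no click. The cap rides on it on a spring (gives from 1.5 N, then 2 N per mm, up to 8 mm): some 0.8 mm of cap travel comes before the plunger moves.
- red_module: Loose red power module: dark grey box 90 long (its x) x 64 wide (its y) x 38 mm high, about 0.45 kg, standing on the mat, with a small display, a red colour band across its top and a red plate on its -x end. Origin: centre of its underside; z up.
- red_button_top (a point): Centre of the top of the red button's flat round red cap, 28 mm across, 18 mm from the module's centre towards its -x; 57 mm above the module's underside (19 above its top) when out. Pushing it down 7 to 9 mm seats the plunger under it, at 4 to 8 N. Hard stop at 14 mm (17 N). Released, it stays about 6 mm lower than before. The point moves with the cap.
- red_button (a joint): How far the red button's plunger is in, in m: 0 out (off), 0.006 fully in; past 0.004 the module is on. It goes straight down against a drag of about 3 N and stays where it is left: no return spring, no click. The cap rides on it on a spring (gives from 1.5 N, then 2 N per mm, up to 8 mm): some 0.8 mm of cap travel comes before the plunger moves.
- flux_jar: Bystander: small round jar with red cap, 52 mm across, 65 mm high, 0.15 kg, standing on the bench just beside the left edge of the mat (+y); origin at the centre of its underside.
- screwdriver: Bystander: screwdriver with orange handle, 170 mm long, lying on the bench just beside the right edge of the mat (-y), roughly along x; origin under its middle, on the bench.

How it is judged:
By the outcome, as a careful person would: the job done as asked, in the order asked, and still so for the second after the job is handed in, with the robot touching nothing.
It also fails if it takes over 42 s, if anything falls off the work surface, if the arm or the gripper's body presses on something with over 40 N, if the wrist force passes 120 N, or if a joint passes its speed limit or range.

## Working session

There is one attempt and no reset: what is moved stays moved. The work goes in short steps, Python scripts to look and compute and a shell command to move; the robot and the scene stay as the last step left them, time stands still between calls to the robot, and variables do not carry over. Pictures are saved under pics/ and viewed, at most 10 in all, crops included, and the job is handed in when it is done.

```bash
mkdir -p pics; cat > h.py <<'E'
import numpy as np, cv2
from station import manip, eyes, ticket
def ray(px,cam):
    m=eyes.camera_model(cam);K=np.array(m["camera_matrix"]);T=np.array(m["extrinsics"])
    d=np.linalg.solve(K,[px[0],px[1],1]);s=d[:2];u=s.copy()
    for _ in range(20): u=s/(1+m["k1"]*(u@u))
    return T[:3,3],T[:3,:3]@np.array([u[0],u[1],1])
def at_z(px,cam,z):
    o,d=ray(px,cam);return o+d*(z-o[2])/d[2]
def tri(pa,pb):
    (o1,d1),(o2,d2)=ray(pa,"scene"),ray(pb,"top")
    A=np.stack([d1,-d2],1);t=np.linalg.lstsq(A,o2-o1,rcond=None)[0]
    a,b=o1+t[0]*d1,o2+t[1]*d2
    return (a+b)/2,np.linalg.norm(a-b)
E
python3 - <<'E'
from h import *
for c in("scene","top"):
    cv2.imwrite(f"pics/{c}1.png",eyes.grab_frame(c)[:,:,::-1])
for n in("green","blue","yellow","red"):
    P={}
    for c in("scene","top"):
        r=eyes.pinpoint(n+"_button_top",c); m=eyes.pinpoint(n+"_module",c)
        for q in r[:2]: print(n,c,"btn",np.round(q["pixel"],1),round(q["p"],2),np.round(at_z(q["pixel"],c,.061),4))
        for q in m[:1]: print(n,c,"mod",np.round(q["pixel"],1),round(q["p"],2),np.round(at_z(q["pixel"],c,.004),4))
        if r:P[c]=r[0]["pixel"]
    if len(P)==2: print(" tri",*tri(P["scene"],P["top"]))
s=manip.state();print(s["time"],s["position"],s["ee_rot"],s["force"],s["gripper_width"])
E
```

```text
green scene btn [328.5 210.2] 0.59 [0.4682 0.1119 0.061 ]
green scene mod [331.5 226.2] 0.75 [0.4839 0.1094 0.004 ]
green top btn [277.8 290.9] 0.55 [0.4511 0.1033 0.061 ]
green top mod [276.5 281.8] 0.73 [0.4724 0.1125 0.004 ]
 tri [0.45696775 0.11105232 0.05022816] 0.017584824763020087
blue scene btn [370.3 187.3] 0.45 [0.4939 0.257  0.061 ]
blue scene mod [374.2 200.4] 0.63 [0.5067 0.2678 0.004 ]
blue top btn [207.1 269.6] 0.72 [0.4933 0.2576 0.061 ]
blue top mod [212.  265.2] 0.84 [0.5069 0.2616 0.004 ]
 tri [0.49334889 0.25787359 0.05991921] 0.00010672888065495349
yellow scene btn [303.6 269.8] 0.61 [ 0.5587 -0.0699  0.061 ]
yellow scene mod [304.8 287.8] 0.98 [ 0.5745 -0.0828  0.004 ]
yellow top btn [362.2 242.4] 0.47 [ 0.5604 -0.0766  0.061 ]
yellow top mod [359.6 237.3] 0.61 [ 0.5792 -0.0755  0.004 ]
 tri [ 0.56072997 -0.07440354  0.06828987] 0.004011820656859367
red scene btn [254.8 312.4] 0.41 [ 0.5624 -0.2345  0.061 ]
red scene mod [269.8 330.3] 0.81 [ 0.5996 -0.2262  0.004 ]
red top btn [434.6 238.8] 0.54 [ 0.5719 -0.2332  0.061 ]
red top mod [429.9 237. ] 0.89 [ 0.5836 -0.2368  0.004 ]
 tri [ 0.56853578 -0.23385289  0.06936939] 0.0069827178628836545
0.9 [0.18679477 0.54386043 0.20551358] [3.14146092e+00 4.29548363e-05 2.81077527e+00] [-1.09842193  0.0396562  -0.58020594] 0.09407468413850714
```

View pics/scene1.png

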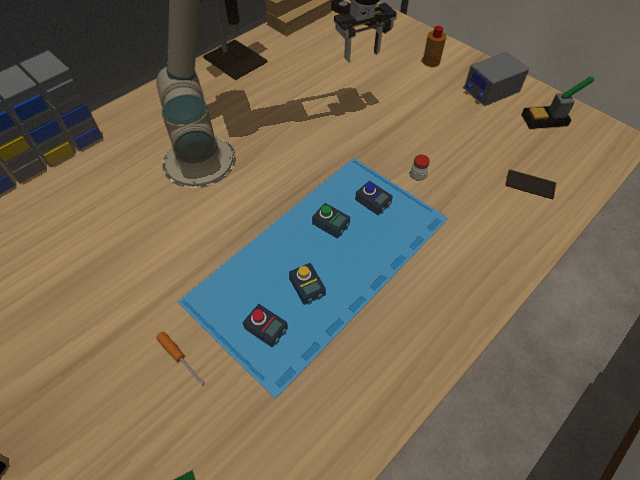

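View pics/top1.png

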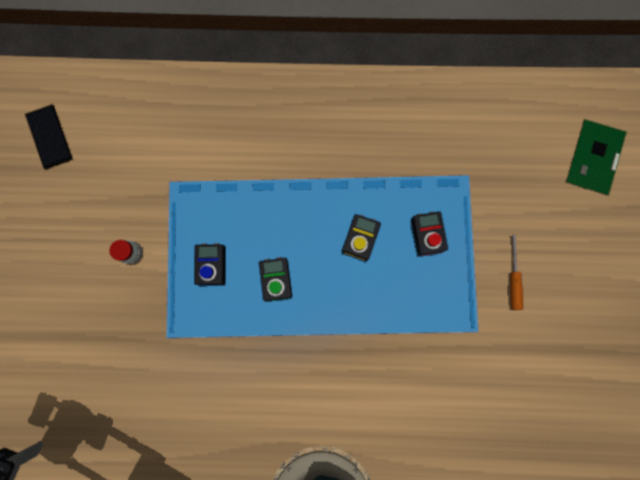

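The scene view shows blue (370,188), green (326,211), yellow (304,272) and red (259,317). The top view shows the caps at blue (207,271), green (275,287), yellow (360,243) and red (433,240). The networks are a few pixels off, so I'll refine by colour centroid.

```bash
python3 - <<'E'
from h import *
G={"green":((326,211),(275,287)),"blue":((370,188),(207,271)),"yellow":((304,272),(360,243)),"red":((259,317),(433,240))}
H={"green":(45,80),"blue":(112,130),"yellow":(18,34),"red":(172,188)}
I={c:cv2.cvtColor(cv2.imread(f"pics/{c}1.png"),cv2.COLOR_BGR2HSV) for c in("scene","top")}
for n,(a,b) in G.items():
    P={}
    for c,g in(("scene",a),("top",b)):
        h=I[c][...,0].astype(int); lo,hi=H[n]
        if n=="red": h=np.where(h<10,h+180,h)
        m=((h>=lo)&(h<=hi)&(I[c][...,1]>130)&(I[c][...,2]>90)).astype(np.uint8)
        k,l,st,ce=cv2.connectedComponentsWithStats(m)
        j=min(range(1,k),key=lambda i:np.hypot(*(ce[i]-g))-(0 if st[i,4]>40 else -100))
        P[c]=ce[j]; print(n,c,ce[j].round(1),st[j],at_z(ce[j],c,.060).round(4))
    p,e=tri(P["scene"],P["top"]);print("  tri",p.round(4),round(e,4))
v=[cv2.resize(cv2.imread("pics/top1.png")[205:310,180:340],None,fx=5,fy=5)]
cv2.imwrite("pics/crop1.png",v[0])
E
```

```text
green scene [325.6 209. ] [321 206  10   7  57] [0.459  0.1097 0.06  ]
green top [274.9 286.9] [270 282  11  11 100] [0.4596 0.11   0.06  ]
  tri [0.4594 0.1097 0.0604] 0.0006
blue scene [369.8 185.9] [365 183  10   7  54] [0.4888 0.2607 0.06  ]
blue top [205.4 271.6] [199 266  13  12 118] [0.489  0.2613 0.06  ]
  tri [0.4888 0.2611 0.0598] 0.0007
yellow scene [303.5 270.8] [299 266  10  12  87] [ 0.56   -0.0717  0.06  ]
yellow top [359.3 243.1] [354 237  12  13 117] [ 0.5588 -0.0704  0.06  ]
  tri [ 0.559  -0.0707  0.0576] 0.0002
red scene [257.5 314.6] [252 309  12  12  98] [ 0.5708 -0.2335  0.06  ]
red top [434.4 239.2] [428 233  14  13 128] [ 0.5711 -0.2329  0.06  ]
  tri [ 0.5709 -0.2332  0.0599] 0.0006
```

View pics/crop1.png

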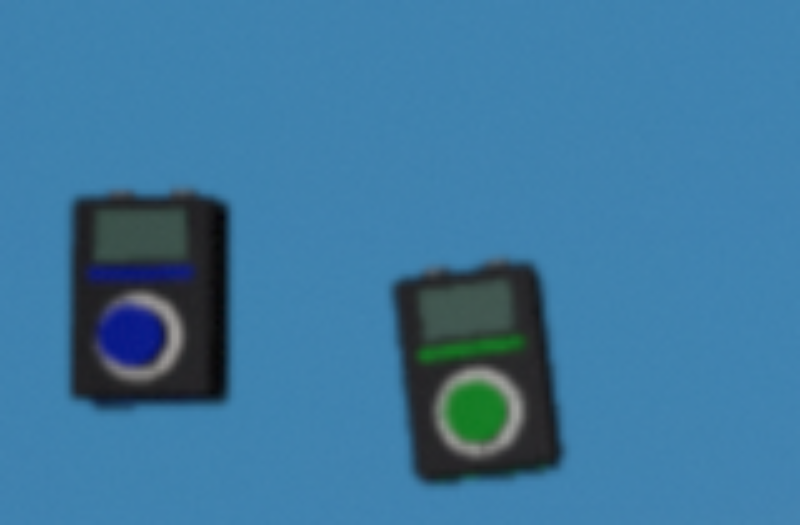

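```bash
python3 -m creep '[[[0.5,-0.8,0,0,0,0,-1],[0.5,-0.8,0,0,0,0,-1],[0.5,-0.8,0,0,0,0,-1],[0.5,-0.8,0,0,0,0,-1],[0.5,-0.8,0,0,0,0,-1],[0.5,-0.8,0,0,0,0,-1],[0.5,-0.8,0,0,0,0,-1],[0.5,-0.8,0,0,0,0,-1],[0.5,-0.8,0,0,0,0,-1],[0.5,-0.8,0,0,0,0,-1]]]'; python3 -m creep '[[[0.45,-0.71,0,0,0,0,-1],[0.45,-0.71,0,0,0,0,-1],[0.45,-0.71,-0.3,0,0,0,-1],[0.45,-0.71,-0.7,0,0,0,-1],[0,0,-0.8,0,0,0,-1],[0,0,-0.8,0,0,0,-1],[0,0,0,0,0,0,-1],[0,0,0,0,0,0,-1]]]'
```

```text
time: 2.15
position: [0.3874, 0.2228, 0.2057]
ee_rot: [3.141, 0.0, 2.811]
force: [0.5, -0.1, 0.4]
gripper_width: 0.0007
gripper_force: 0.0
time: 3.15
position: [0.4597, 0.1104, 0.1025]
ee_rot: [3.141, 0.002, 2.811]
force: [0.5, -0.5, -0.4]
gripper_width: 0.0004
gripper_force: 0.0
```

```bash
python3 -m creep '[[[0,0,-0.3,0,0,0,-1],[0,0,-0.3,0,0,0,-1],[0,0,-0.25,0,0,0,-1],[0,0,-0.1,0,0,0,-1],[0,0,0,0,0,0,-1],[0,0,0,0,0,0,-1]]]'; python3 -m creep '[[[0,0,-0.05,0,0,0,-1],[0,0,-0.05,0,0,0,-1],[0,0,0,0,0,0,-1]]]';python3 -m creep '[[[0,0,-0.05,0,0,0,-1],[0,0,0,0,0,0,-1]]]'
```

```text
time: 3.9
position: [0.4591, 0.1103, 0.0637]
ee_rot: [3.141, 0.0, 2.811]
force: [0.3, 0.9, -0.1]
gripper_width: 0.0004
gripper_force: 0.0
time: 4.28
position: [0.4591, 0.1103, 0.0597]
ee_rot: [3.141, 0.001, 2.811]
force: [0.1, 0.2, 2.5]
gripper_width: 0.0003
gripper_force: 1.2
time: 4.53
position: [0.4592, 0.1103, 0.0576]
ee_rot: [3.141, 0.001, 2.811]
force: [0.3, 0.2, 2.1]
gripper_width: 0.0001
gripper_force: 1.3
```

```bash
python3 -m creep '[[[0,0,-0.05,0,0,0,-1],[0,0,-0.025,0,0,0,-1],[0,0,0,0,0,0,-1]]]'; python3 -m creep '[[[0,0,-0.025,0,0,0,-1],[0,0,0,0,0,0,-1],[0,0,0,0,0,0,-1]]]'
```

```text
time: 4.9
position: [0.4591, 0.1103, 0.0545]
ee_rot: [3.141, 0.001, 2.811]
force: [0.1, -0.2, 3.3]
gripper_width: 0.0006
gripper_force: 1.5
time: 5.28
position: [0.4591, 0.1103, 0.0537]
ee_rot: [3.141, 0.001, 2.811]
force: [0.3, -0.3, 4.5]
gripper_width: 0.0005
gripper_force: 2.2
```

```bash
python3 -m creep '[[[0,0,-0.02,0,0,0,-1],[0,0,0,0,0,0,-1],[0,0,0,0,0,0,-1]]]'
```

```text
time: 5.65
position: [0.4591, 0.1103, 0.053]
ee_rot: [3.141, 0.001, 2.811]
force: [0.9, 0.0, 6.1]
gripper_width: 0.0006
gripper_force: 3.0
```

Green is seated: the force rises at 2 N/mm. Next is blue.

```bash
python3 -m creep '[[[0,0,0.2,0,0,0,-1],[0,0,0.4,0,0,0,-1],[0,0,0.4,0,0,0,-1],[0,0,0.25,0,0,0,-1],[0.15,0.75,0,0,0,0,-1],[0.15,0.75,0,0,0,0,-1],[0.15,0.75,0,0,0,0,-1],[0.15,0.75,0,0,0,0,-1],[0.15,0.77,0,0,0,0,-1],[0,0,0,0,0,0,-1]]]'; python3 -m creep '[[[0,0,-0.3,0,0,0,-1],[0,0,-0.3,0,0,0,-1],[0,0,-0.25,0,0,0,-1],[0,0,-0.1,0,0,0,-1],[0,0,0,0,0,0,-1],[0,0,0,0,0,0,-1]]]'
```

```text
time: 6.9
position: [0.4884, 0.2623, 0.1021]
ee_rot: [-3.141, -0.001, 2.813]
force: [-0.9, 0.5, 0.3]
gripper_width: 0.0004
gripper_force: 0.0
time: 7.65
position: [0.4891, 0.2611, 0.065]
ee_rot: [3.141, 0.001, 2.811]
force: [0.5, -0.4, -0.9]
gripper_width: 0.0006
gripper_force: 0.0
```

Check that green stayed put and that the tip is over blue, before pressing.

```bash
python3 - <<'E'
from h import *
a=cv2.resize(eyes.grab_frame("top")[215:315,180:300,::-1],None,fx=4,fy=4);b=cv2.resize(eyes.grab_frame("scene")[150:250,300:400,::-1],None,fx=4,fy=4)
cv2.imwrite("pics/c2.png",cv2.resize(np.hstack([a[:400],b]),(792,360)))
E
```

```text
(no output)
```

View pics/c2.png

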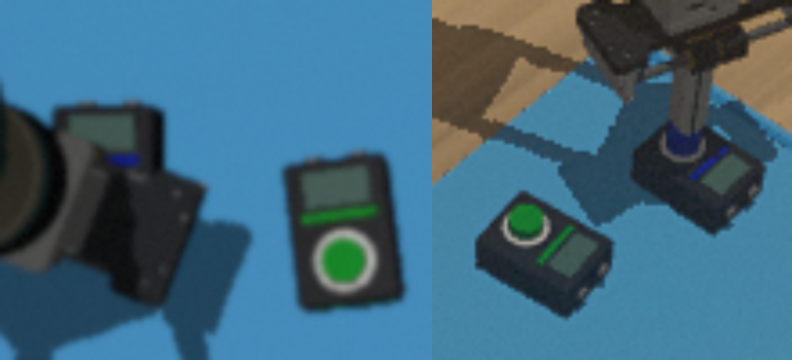

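The green module hasn't moved and its cap (crop 345,260 and 525,220) sits lower. The fingertips are centred over the blue cap (crop 685,135).

```bash
python3 -m creep '[[[0,0,-0.07,0,0,0,-1],[0,0,-0.05,0,0,0,-1],[0,0,-0.05,0,0,0,-1],[0,0,0,0,0,0,-1]]]'; python3 -m creep '[[[0,0,-0.05,0,0,0,-1],[0,0,-0.04,0,0,0,-1],[0,0,0,0,0,0,-1],[0,0,0,0,0,0,-1]]]'
```

```text
time: 8.25
position: [0.4889, 0.2612, 0.058]
ee_rot: [3.141, 0.0, 2.811]
force: [-0.7, -0.5, 3.1]
gripper_width: 0.0003
gripper_force: 1.3
time: 8.75
position: [0.4889, 0.2612, 0.0544]
ee_rot: [3.141, 0.0, 2.811]
force: [0.6, -0.1, 3.2]
gripper_width: 0.0005
gripper_force: 1.6
```

```bash
python3 -m creep '[[[0,0,-0.02,0,0,0,-1],[0,0,0,0,0,0,-1],[0,0,0,0,0,0,-1]]]'; python3 -m creep '[[[0,0,-0.02,0,0,0,-1],[0,0,0,0,0,0,-1],[0,0,0,0,0,0,-1]]]'
```

```text
time: 9.12
position: [0.4889, 0.2611, 0.0537]
ee_rot: [3.141, 0.0, 2.811]
force: [0.3, 1.5, 3.9]
gripper_width: 0.0006
gripper_force: 2.3
time: 9.5
position: [0.489, 0.2612, 0.053]
ee_rot: [3.141, 0.0, 2.811]
force: [0.1, -1.0, 5.9]
gripper_width: 0.0002
gripper_force: 3.0
```

Blue is seated with the same signature. Now yellow.

```bash
python3 -m creep '[[[0,0,0.2,0,0,0,-1],[0,0,0.4,0,0,0,-1],[0,0,0.4,0,0,0,-1],[0,0,0.25,0,0,0,-1],[0.175,-0.83,0,0,0,0,-1],[0.175,-0.83,0,0,0,0,-1],[0.175,-0.83,0,0,0,0,-1],[0.175,-0.83,0,0,0,0,-1],[0.175,-0.83,0,0,0,0,-1],[0.175,-0.83,0,0,0,0,-1]]]'; python3 -m creep '[[[0.175,-0.83,0,0,0,0,-1],[0.175,-0.83,0,0,0,0,-1],[0.175,-0.83,0,0,0,0,-1],[0.175,-0.83,0,0,0,0,-1],[0,0,0,0,0,0,-1],[0,0,-0.4,0,0,0,-1],[0,0,-0.4,0,0,0,-1],[0,0,-0.15,0,0,0,-1],[0,0,0,0,0,0,-1],[0,0,0,0,0,0,-1]]]'
python3 - <<'E'
from h import *
a=cv2.resize(eyes.grab_frame("top")[200:300,290:400,::-1],(396,360));b=cv2.resize(eyes.grab_frame("scene")[215:315,250:360,::-1],(396,360))
cv2.imwrite("pics/c3.png",np.hstack([a,b]))
E
```

```text
time: 10.75
position: [0.531, 0.0607, 0.1032]
ee_rot: [3.141, 0.0, 2.811]
force: [0.2, -0.4, 0.1]
gripper_width: 0.0004
gripper_force: 0.0
time: 12.0
position: [0.5591, -0.0707, 0.0649]
ee_rot: [3.141, 0.001, 2.811]
force: [0.4, -0.5, -0.7]
gripper_width: 0.0004
gripper_force: 0.0
```

View pics/c3.png

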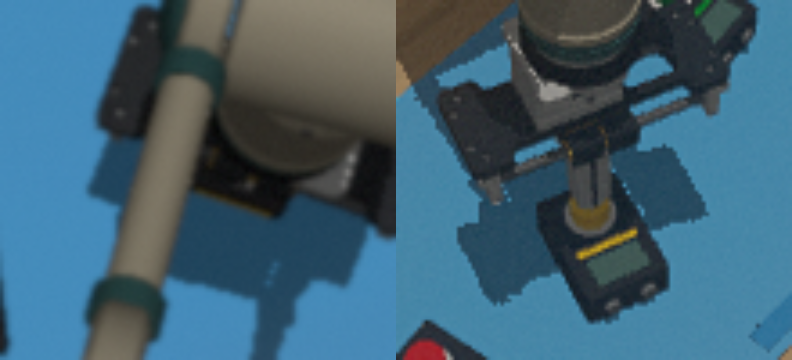

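The fingertips are over the yellow cap (right half, 590,210).

```bash
python3 -m creep '[[[0,0,-0.07,0,0,0,-1],[0,0,-0.05,0,0,0,-1],[0,0,-0.05,0,0,0,-1],[0,0,0,0,0,0,-1]]]'; python3 -m creep '[[[0,0,-0.05,0,0,0,-1],[0,0,-0.04,0,0,0,-1],[0,0,0,0,0,0,-1],[0,0,0,0,0,0,-1]]]'; python3 -m creep '[[[0,0,-0.02,0,0,0,-1],[0,0,0,0,0,0,-1],[0,0,0,0,0,0,-1]]]'
```

```text
time: 12.6
position: [0.559, -0.071, 0.058]
ee_rot: [3.141, 0.001, 2.811]
force: [-1.0, -0.9, 2.3]
gripper_width: 0.0006
gripper_force: 1.3
time: 13.1
position: [0.559, -0.071, 0.0544]
ee_rot: [3.142, 0.0, 2.811]
force: [0.4, -0.7, 2.5]
gripper_width: 0.0005
gripper_force: 1.6
time: 13.48
position: [0.559, -0.071, 0.0537]
ee_rot: [3.142, 0.001, 2.811]
force: [-0.0, -0.3, 4.5]
gripper_width: 0.0004
gripper_force: 2.3
```

```bash
python3 -m creep '[[[0,0,-0.02,0,0,0,-1],[0,0,0,0,0,0,-1],[0,0,0,0,0,0,-1]]]'; python3 -m creep '[[[0,0,0.2,0,0,0,-1],[0,0,0.4,0,0,0,-1],[0,0,0.6,0,0,0,-1],[-0.3,0,0.8,0,0,0,-1],[-0.8,0,0.8,0,0,0,-1],[-0.8,0,0.8,0,0,0,-1],[-0.8,0,0,0,0,0,-1],[-0.8,0,0,0,0,0,-1],[-0.8,0,0,0,0,0,-1],[-0.8,0,0,0,0,0,-1]]]'
python3 - <<'E'
from h import *
for c in("top","scene"):
    f=eyes.grab_frame(c)[:,:,::-1]; cv2.imwrite(f"pics/{c}4.png",f)
a=cv2.imread("pics/top4.png")[180:340,160:480];b=cv2.imread("pics/scene4.png")[160:360,220:420]
cv2.imwrite("pics/c4.png",np.hstack([cv2.resize(a,(480,240)),cv2.resize(b,(240,240))]) if 0 else np.hstack([cv2.resize(cv2.imread("pics/top4.png")[170:350,160:480],(448,400)),cv2.resize(b,(350,400))]))
E
```

```text
time: 13.85
position: [0.559, -0.071, 0.053]
ee_rot: [3.141, 0.001, 2.811]
force: [-0.2, -0.9, 6.4]
gripper_width: 0.0005
gripper_force: 2.9
time: 15.1
position: [0.3532, -0.0706, 0.1971]
ee_rot: [3.142, -0.0, 2.811]
force: [-0.4, -0.9, 0.1]
gripper_width: 0.0006
gripper_force: 0.0
```

View pics/c4.png

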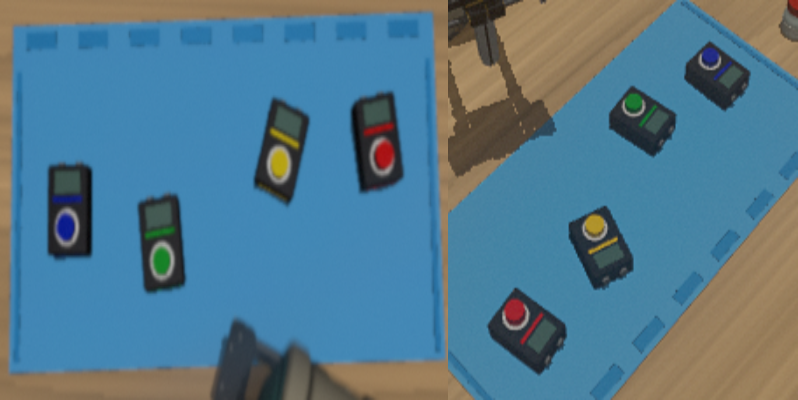

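All four modules stand where they were. The green, blue and yellow caps sit low, and red is still out (right half, 515,312). The arm is clear, so I'm handing in.

```bash
python3 -c "
from station import ticket
print(ticket.sign_off())"
```

```text
the job is handed in; nothing more can be done
None
```

I pressed the green, blue and yellow buttons fully in, in that order (each felt seated at about 6 N); in the last pictures the modules looked unmoved and the red button untouched, and I handed the job in at about 15 s.

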